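# Open the spring-jaw frame vice to the size pointer and hold it

### The arm

A 7-joint arm with a two-finger parallel gripper is mounted at the origin on the work surface. World frame = base frame: x ahead of the robot, y to its left, z up, the work surface at z = 0. Lengths are in m, angles in rad, forces in N, time in s.
With the tool pointing down it reaches from about 0.4 to 0.875 m from the base axis. Payload 6.5 kg.
Tool frame: the origin (TCP) lies on the centre line of the jaws, within the pads' length; the fingertips stand tip_reach ahead of it and the grasp point (between the pads) lies 6 mm ahead of it (tip_reach is the distance from the TCP to the fingertips, in m); x points along the fingers, z is the direction in which the jaws open and shut, and the axes are right-handed (so a half turn about x gives the same grasp; the last joint's range is limited). The gripper opens to 88 mm and grips with 3 to 60 N. Pads are 18 mm wide; open, the fingers measure 123 mm over their backs; the gripper's body (75 mm by 187 mm) begins 45 mm behind the grasp point.
Start: joints at [-1.37, 0.536, -0.004, 1.538, 0.003, 1.067, -0.071], TCP at [0.171, 0.627, 0.24] pointing down, gripper open.
Joint ranges: [-2.7, 2.7], [-0.37, 2.16], [-1.27, 1.26], [0.24, 2.4], [-1.31, 4.45], [0.19, 1.91], [-2.76, 2.76]. Speed limits (rad/s): [2.39, 2.39, 3.14, 3.14, 3.14, 3.14, 3.14].

### API

Orientations are given as a rotation vector (axis times angle).
In Python, from workcell import * gives the robot as it stands.
- The arm moves only by the tool send_rows, never from a script. Its argument "rows" is a list of rows, each a list of 7 numbers: the closure, from 0 (fully open) to 1 (shut), then the shift along the world's x, y, z in m, then the turn, a rotation vector about the world's x, y, z in rad. A call has exactly 5 rows; each row is the pose to reach, as a shift and turn from the pose commanded when the call began; what a row does not reach only later rows make up. A row lasts 1/10 s, in which the tool goes at most 50 mm and 8.59 degrees, less where a joint would pass 70% of its speed; a pose out of reach is approached as far as the arm can. A call with a gripper value outside its range is refused whole. The fingers move at their own pace and stop on an object; "newtons" is the grip in N (left out, the last holds). Time passes only in rows, so rows that repeat a pose let the fingers close, or fill a call up. It gives the time, the measured TCP pose, the force and the opening at its end, in the units of the state.
- sense(): the state, without advancing time (a new reading comes with each control period).
- grab_frame(name): name is "scene" or "top" or "wrist"; returns the picture (420x560x3 uint8, red, green, blue); there is no depth.
- camera_params(name): a dict with "K" (3x3 intrinsics, pixels), "extrinsics" (4x4, takes a point from world to camera coordinates). Camera axes: x right, y up, looking along -z (the intrinsics and any distortion apply to the point x, -y, -z); pixel columns grow to the right and rows downward; lengths in m; the calibration is good to about 2 mm. A picture is of the moment at which its call begins: read the wrist's pose just before it. camera_params takes no time and is no camera call; for the wrist camera it gives the pose at the moment of the call.
- hand_in(): hands the job in, once; it reports no verdict.
The state is a dict: "t": time; "qpos": joint angles; "dq": joint speeds; "joint_efforts": joint torques, N m; "position": TCP position; "orientation": TCP orientation; "force": force on the tool from outside, world axes, zero at the start; "moment": the same for the moment, N m; "grip_width": finger opening in m.
Only numpy, scipy, OpenCV 4.12 (cv2) and the standard library are available. Lean on these libraries where they do the work, as an engineer would, in place of code of your own. Each camera call takes 0.05 s, during which the arm holds its last target. There are 200 camera calls.

### The job

Unlock the frame vice by sliding its orange lock outwards, away from the notched bar, right to its end stop. Then take the jaw by its black handle, pull it back off the print screen until its index line is level with the red size pointer, and keep holding it there against the springs: finish while still holding it, so that I can change the screen. Leave the screen lying where it is, do not shift the red pointer, and do not disturb the other things on the table.

Things in the scene. Friction and masses are not known exactly. Their poses are not given: they have to be found in the camera images.
- vice: Bench vice for print screens, fixed: aluminium base 430 x 270 x 12 mm (x -155..275, y +-135), blue fixed jaw at the far end, blue front block (centre x -133, 30 deep, 230 wide, top z 48 mm) nearest the robot, sliding jaw between. Origin at table height below the handle when the jaw is shut. x: along the guide rods, front block to fixed jaw; y left, z up. Lock on the +y side, scale on the -y edge.
- jaw (a joint): Sliding jaw, m: 0 shut on the screen, grows as it is pulled open towards the vice's -x, end at 0.085. Blue bar 26 x 230 mm, top z 48 mm. Springs push it shut: 6 N at 0, plus 1.2 N per 10 mm; let go, it snaps shut. A notched steel bar 16 mm wide runs forward from its middle over the front block (top z 56 mm) and moves with it. With the lock in, the jaw moves only about 2 mm.
- handle (a point): Middle of the grip bar of the black bridge handle on the sliding jaw: a round bar of 14 mm diameter lying along the vice's y, 88 mm above the table, 96 mm clear between its two posts, 25 mm of free space or more under it. Moves with the jaw. Grip it from above with a finger on each side in x.
- jaw_index (a point): The index of the sliding jaw: a black line along y on a white plate (22 x 24 mm) on top of the jaw bar's -y end, folded down its end face; this point on the end face, 40 mm above the table. Moves with the jaw; its x in the vice's frame is minus the jaw's joint value.
- lock (a joint): Position of the lock bolt in m: 0 fully in (tongue in a notch of the jaw's bar), growing as it slides out along the vice's +y, end stop at 0.032. It starts in, between 0 and 0.003. The tongue is clear of the notches from about 0.012. Stays where it is left (friction about 2 N).
- lock_grip (a point): Middle of the lock's upright orange grip on the front block: 20 mm (vice x) by 16 mm (vice y), from 55 to 83 mm above the table; this point at 70.5 mm, at x -133, y 38.5 mm in the vice plus the lock's travel. Moves with the lock. Can be gripped across x: about 100 mm free on its jaw side, nothing on the robot's side.
- size_mark (a joint): Position of the red size pointer on its scale in m, set for the next screen, in the same measure as the jaw: the jaw's index is level with the pointer when both joint values are equal. It starts anywhere from 0.035 to 0.072 and is only clipped on by friction (8 N).
- mark (a point): The red size pointer at its inner side, on the scale rail along the -y edge of the vice, 40 mm above the table; axes as the vice's. The red clip is 12 mm along x and 22 mm along y, 22 to 42 mm above the table, with a white line along y across its top that marks the exact place.
- screen: Print screen lying in the vice between the jaws: wooden frame 220 mm (vice x) by 180 mm, 20 mm high, its underside 16 mm above the table, with pale mesh and a blue pattern; origin at the centre of its underside, 125 mm along the vice's x from the vice's origin. Loose, 0.35 kg.
- ink_blue: Blue ink jar, 68 mm diameter, 84 mm high, white lid, standing beside the vice; origin at the centre of its underside. Bystander.
- ink_pink: Pink ink jar, same size, standing beside the vice. Bystander.
- ink_teal: Teal ink jar, same size, standing beside the vice. Bystander.
- tape: Roll of cream masking tape lying flat, 96 mm outside diameter, 24 mm high; origin at the centre of its underside. Bystander.
- squeegee: Wooden squeegee lying flat beside the vice, 190 mm long (its x) by 74 mm, 22 mm high. Bystander.
- dryer: Black hair dryer lying on its side on the left of the table, about 210 mm long, 74 mm high. Bystander.
- booklet: Pink patterned booklet lying flat on the right of the table, 150 x 210 mm, 7 mm thick. Bystander.

How it is judged:
On the way, in this order (a step that is already met when the one before it is completed fails the run):
1. the lock is slid out to its end stop (within 3 mm) while the jaw is still shut (value of joint lock above 0.029 m and value of joint jaw below 0.005 m), for 0.2 s.
2. the jaw is held with the fingers within 5 mm of the red pointer (x of jaw_index in the frame of mark between -0.005 and 0.005 m and contact force between the fingers and jaw above 4 N), for 0.5 s.
At the end, for the whole second after the job is handed in: The lock is out at its end stop (within 3 mm); the fingers still hold the jaw against its springs (at least 4 N), at rest, with its index within 5 mm of the red pointer; the screen is free of the jaw and lies flat in the vice within 8 mm of where it was (all of step 2 and value of joint lock above 0.029 m and velocity of joint jaw between -0.01 and 0.01 m/s and contact force between jaw and screen below 0.5 N and distance of screen from where it was at the start of the episode below 0.008 m and angle between screen's own z axis and vertical below 0.05 rad and linear speed of screen below 0.02 m/s); the arm keeps its last pose, push and grip.
It fails at once if the red size pointer shifted by more than 4 mm along the scale (distance of mark from where it was at the start of the episode above 0.004 m).
It fails at once if the print screen shifted by more than 10 mm (distance of screen from where it was at the start of the episode above 0.01 m).
It fails at once if another thing on the table was shifted by more than 25 mm (distance of any of ink_blue, ink_pink, ink_teal, tape, squeegee, dryer, booklet from where it was at the start of the episode above 0.025 m).
It also fails if it takes over 40 s, if anything falls off the work surface, if the arm or the gripper's body presses on something with over 40 N, if the wrist force passes 120 N, or if a joint passes its speed limit or range.

## Working session

There is one attempt and no reset: what is moved stays moved. The work goes in short steps, Python scripts to look and compute and a tool call to move; the robot and the scene stay as the last step left them, time stands still between calls to the robot, and variables do not carry over. Pictures are saved under pics/ and viewed, about 8 in all and at most 12, crops included, and the job is handed in when it is done.

Besides the shell and the picture viewer there is one more tool, called after "Request:" as name(argument=value, ...), one argument or row to a line, values as JSON. send_rows: Moves the arm, as the interface text tells. Its arguments: {"type":"object","properties":{"rows":{"type":"array","items":{"type":"array","items":{"type":"number"}}},"newtons":{"type":"number"}},"required":["rows"]}

```bash
mkdir -p pics; cat > h.py <<'E'
import numpy as np, cv2
from workcell import *
def ray(P,u,v):
    K=np.array(P["K"]);E=np.array(P["extrinsics"])
    d=np.linalg.inv(K)@[u,v,1]; d=np.array([d[0],-d[1],-d[2]])
    R=E[:3,:3];return -R.T@E[:3,3],R.T@d
def onz(P,u,v,z):
    o,d=ray(P,u,v);return o+d*(z-o[2])/d[2]
def proj(P,p):
    K=np.array(P["K"]);E=np.array(P["extrinsics"]);c=E[:3,:3]@p+E[:3,3]
    q=K@[c[0],-c[1],-c[2]];return q[:2]/q[2]
E
python3 - <<'E'
from h import *
s=sense();print(s)
for n in("top","scene"):
    P=camera_params(n);print(n,P)
    cv2.imwrite(f"pics/{n}1.png",grab_frame(n)[...,::-1])
E
```

```text
{'t': 0.0, 'qpos': array([-1.37021074,  0.53716957, -0.00441759,  1.53881115,  0.00260583,
        1.06730265, -0.07122988]), 'dq': array([-0.00046632, -0.00013954, -0.00056539, -0.00026138,  0.0022547 ,
       -0.00191533, -0.00022345]), 'joint_efforts': array([-1.68882225e-04, -5.71010005e+01,  9.90744084e-01, -2.51609194e+01,
       -5.62572875e-02,  1.80745561e-02,  1.63613331e-04]), 'position': array([0.17123511, 0.6264318 , 0.23866124]), 'orientation': array([-1.01160111,  1.32494348,  1.00971892]), 'force': array([ 0.83572776,  0.98118008, -0.00482365]), 'moment': array([ 0.03818052, -0.0033163 ,  0.0153519 ]), 'grip_width': 0.08790132296403905}
top {'K': array([[457.00410207,   0.        , 282.65836402],
       [  0.        , 457.00410207, 211.08109786],
       [  0.        ,   0.        ,   1.        ]]), 'extrinsics': array([[-0.00205968, -0.99999155, -0.00355659, -0.01019453],
       [ 0.99872911, -0.00223616,  0.0503505 , -0.56556744],
       [-0.05035803, -0.00344836,  0.99872528, -1.45182459],
       [ 0.        ,  0.        ,  0.        ,  1.        ]])}
scene {'K': array([[431.07771034,   0.        , 270.47714761],
       [  0.        , 431.07771034, 214.10643492],
       [  0.        ,   0.        ,   1.        ]]), 'extrinsics': array([[ 0.77424852,  0.63265784,  0.01683114, -0.44774542],
       [-0.39734652,  0.46523025,  0.79099719,  0.16566278],
       [ 0.49260022, -0.6191162 ,  0.61158822, -1.72087221],
       [ 0.        ,  0.        ,  0.        ,  1.        ]])}
```

View pics/top1.png

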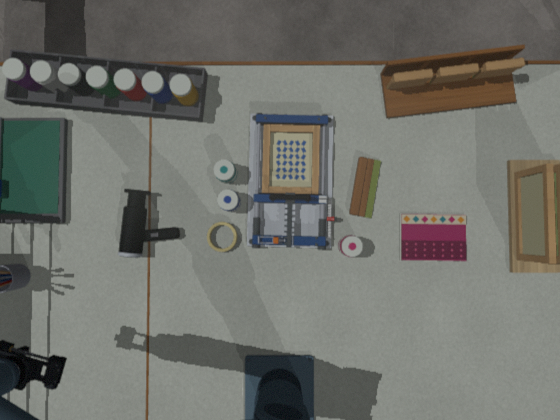

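View pics/scene1.png

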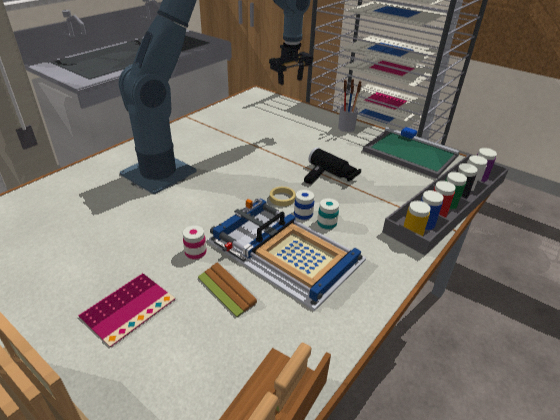

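Top view: the vice is almost aligned with world x. Fixed jaw at about (292,119), front block at (291,240), orange lock at (272,240), red pointer at (333,219). The scene view agrees. Next I'll measure by colour.

```bash
python3 - <<'E'
from h import *
P=camera_params("top");im=cv2.imread("pics/top1.png");h=cv2.cvtColor(im,cv2.COLOR_BGR2HSV)
roi=np.zeros(h.shape[:2],np.uint8);roi[108:255,244:338]=255
def blobs(lo,hi,z,n,mn=3):
    m=cv2.inRange(h,lo,hi)&roi
    c,_=cv2.findContours(m,cv2.RETR_EXTERNAL,cv2.CHAIN_APPROX_NONE)
    for k in c:
        M=len(k)
        if M<mn: continue
        r=cv2.minAreaRect(k);print(n,np.round(r[0],1),np.round(r[1],1),round(r[2],1),onz(P,*r[0],z).round(4))
blobs((5,170,140),(18,255,255),.083,"orange")
blobs((0,150,90),(4,255,255),.042,"red");blobs((174,150,90),(180,255,255),.042,"red2")
blobs((105,120,40),(118,255,255),.048,"blue",30)
c=im[105:257,240:342];cv2.imwrite("pics/crop1.png",cv2.resize(c,None,fx=3.9,fy=3.9,interpolation=cv2.INTER_CUBIC))
E
```

```text
orange [275.5 240. ] [4. 3.] 90.0 [0.4739 0.0104 0.083 ]
blue [309. 241.] [ 8. 30.] 90.0 [ 0.4701 -0.0936  0.048 ]
blue [261.5 198. ] [ 6. 15.] 90.0 [0.6051 0.0548 0.048 ]
blue [322.5 119. ] [9. 6.] -0.0 [ 0.8554 -0.1382  0.048 ]
blue [291.5 118.3] [49.1  6.2] 1.5 [ 0.858  -0.0402  0.048 ]
```

View pics/crop1.png

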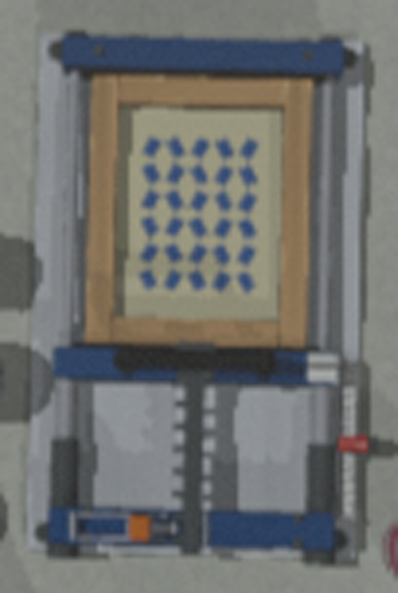

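```bash
python3 - <<'E'
from h import *
from scipy.spatial.transform import Rotation as R
s=sense();Q=R.from_rotvec(s["orientation"]).as_matrix();print(Q.round(3))
P=camera_params("top")
for n,u,v,z in[("orange",140,527,.083),("handle",195,358,.095),("mark",352,443,.042),("idx",322,367,.048),("BL",30,555,.012),("TL",42,40,.012),("TR",365,40,.012),("BR",355,560,.012)]:
    print(n,onz(P,240+u/3.9,105+v/3.9,z).round(4))
y=np.deg2rad(-1)
X=np.array([np.cos(y),np.sin(y),0])
for sg in(1,-1):
    T=np.column_stack([[0,0,-1],np.cross(sg*X,[0,0,-1]),sg*X]);print((R.from_matrix(T)*R.from_matrix(Q).inv()).as_rotvec().round(3))
C=np.array(camera_params("wrist")["extrinsics"]);o=-C[:3,:3].T@C[:3,3];print("cam in tool",Q.T@(o-s["position"]),Q.T@C[:3,:3].T)
import workcell;print([k for k in dir(workcell) if 'tip' in k.lower()])
try: print(tip_reach)
except Exception as e: print(e)
E
```

```text
[[-0.    -0.965  0.264]
 [-0.002  0.264  0.965]
 [-1.    -0.    -0.002]]
orange [0.4735 0.0091 0.083 ]
handle [ 0.6048 -0.0341  0.095 ]
mark [ 0.5402 -0.1611  0.042 ]
idx [ 0.6012 -0.1368  0.048 ]
BL [0.4498 0.1008 0.012 ]
TL [0.8775 0.0915 0.012 ]
TR [ 0.8767 -0.1774  0.012 ]
BR [ 0.4452 -0.1659  0.012 ]
[ 1.000e-03 -1.000e-03 -1.322e+00]
[1.00e-03 1.00e-03 1.82e+00]
cam in tool [-0.1448783   0.0809952   0.00025634] [[-7.62537761e-04  3.08986639e-01 -9.51066073e-01]
 [ 2.42398968e-04  9.51066379e-01  3.08986544e-01]
 [ 9.99999680e-01  5.07647298e-06 -8.00122070e-04]]
['tip_reach']
0.025
```

Request:
send_rows(
  rows=[
    [0,0.036,-0.034,0.012,0,0,-0.066],
    [0,0.072,-0.068,0.024,0,0,-0.132],
    [0,0.108,-0.102,0.036,0,0,-0.198],
    [0,0.144,-0.136,0.048,0,0,-0.264],
    [0,0.18,-0.17,0.06,0,0,-0.33],
  ],
)

```text
t: 0.6
position: [0.3491, 0.4584, 0.2986]
orientation: [-0.758, 1.435, 0.757]
force: [0.3, 1.4, -0.6]
grip_width: 0.0883
```

Request:
send_rows(
  rows=[
    [0,0.02,-0.044,0,0,0,-0.066],
    [0,0.04,-0.088,0,0,0,-0.132],
    [0,0.06,-0.132,0,0,0,-0.198],
    [0,0.08,-0.176,0,0,0,-0.264],
    [0,0.1,-0.22,0,0,0,-0.33],
  ],
)

```text
t: 1.1
position: [0.4482, 0.2382, 0.2983]
orientation: [-0.502, 1.512, 0.502]
force: [0.4, 0.2, -0.6]
grip_width: 0.0882
```

Request:
send_rows(
  rows=[
    [0,0.012,-0.04,0,0,0,-0.066],
    [0,0.024,-0.08,0,0,0,-0.132],
    [0,0.036,-0.12,0,0,0,-0.198],
    [0,0.048,-0.16,0,0,0,-0.264],
    [0,0.06,-0.2,0,0,0,-0.33],
  ],
)

```text
t: 1.6
position: [0.508, 0.0385, 0.2983]
orientation: [-0.244, 1.557, 0.245]
force: [-0.2, -0.4, 0.4]
grip_width: 0.0882
```

Request:
send_rows(
  rows=[
    [0,0.005,-0.034,0,0,0,-0.083],
    [0,0.01,-0.068,0,0,0,-0.166],
    [0,0.015,-0.102,0,0,0,-0.249],
    [0,0.02,-0.137,0,0,0,-0.332],
    [0,0.02,-0.137,0,0,0,-0.332],
  ],
)

```text
t: 2.1
position: [0.5275, -0.1023, 0.2985]
orientation: [0.019, 1.571, -0.024]
force: [0.2, 0.1, 0.1]
grip_width: 0.0878
```

```bash
python3 - <<'E'
from h import *
s=sense();print(s["t"],s["position"],s["orientation"])
P=camera_params("wrist");np.save("w1.npy",P,allow_pickle=True)
im=grab_frame("wrist")[...,::-1];cv2.imwrite("pics/w1.png",im)
E
```

```text
2.1 [ 0.52749442 -0.1023455   0.29847969] [ 0.01913861  1.57057298 -0.02376565]
```

View pics/w1.png

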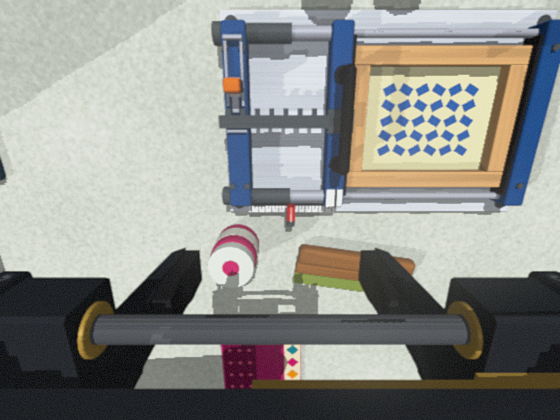

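Wrist view: lock grip at about (231,86), jaw bar at x≈341, handle at (345,120), index plate at (334,198), red pointer at (290,215). I'll measure these by ray.

```bash
python3 - <<'E'
from h import *
P=np.load("w1.npy",allow_pickle=True).item();im=cv2.imread("pics/w1.png");h=cv2.cvtColor(im,cv2.COLOR_BGR2HSV)
def B(lo,hi,box,z,n):
    x0,y0,x1,y1=box;m=cv2.inRange(h[y0:y1,x0:x1],lo,hi)
    k=max(cv2.findContours(m,cv2.RETR_EXTERNAL,cv2.CHAIN_APPROX_NONE)[0],key=cv2.contourArea)
    x,y,w,hh=cv2.boundingRect(k);M=cv2.moments(m,True);c=(x0+M["m10"]/M["m00"],y0+M["m01"]/M["m00"])
    print(n,"box",x+x0,y+y0,w,hh,"c",np.round(c,1),onz(P,*c,z).round(4));return m
B((5,170,120),(18,255,255),(210,60,260,110),.083,"orange")
m=B((0,130,80),(6,255,255),(275,195,310,235),.042,"red")
ys=[]
for z,a,b,n in((.048,(242,50),(240,190),""),):pass
# edges of the blue bars at several rows: front block & jaw
mb=cv2.inRange(h,(100,100,30),(120,255,255))
for y in(55,65,150,170,180):
    r=np.where(mb[y,215:360])[0]+215
    g=np.split(r,np.where(np.diff(r)>3)[0]+1)
    print(y,[(q[0],q[-1],onz(P,(q[0]+q[-1])/2,y,.048).round(4)[:2].tolist()) for q in g if len(q)>4])
a=cv2.resize(im[180:235,270:360],None,fx=8,fy=8,interpolation=cv2.INTER_CUBIC)
cv2.imwrite("pics/c2.png",a)
E
```

```text
orange box 224 78 16 14 c [231.3  84.6] [0.4752 0.0099 0.083 ]
red box 287 204 8 17 c [290.3 211.9] [ 0.5408 -0.158   0.042 ]
55 [(np.int64(228), np.int64(238), [0.4747, 0.0459]), (np.int64(330), np.int64(352), [0.605, 0.0424])]
65 [(np.int64(229), np.int64(239), [0.475, 0.0349]), (np.int64(329), np.int64(341), [0.5981, 0.0316])]
150 [(np.int64(228), np.int64(249), [0.4733, -0.0674]), (np.int64(326), np.int64(331), [0.5927, -0.0706])]
170 [(np.int64(229), np.int64(250), [0.4728, -0.0942]), (np.int64(325), np.int64(330), [0.592, -0.0974])]
180 [(np.int64(230), np.int64(250), [0.4725, -0.108]), (np.int64(325), np.int64(329), [0.5916, -0.1112]), (np.int64(339), np.int64(343), [0.6108, -0.1117])]
```

View pics/c2.png

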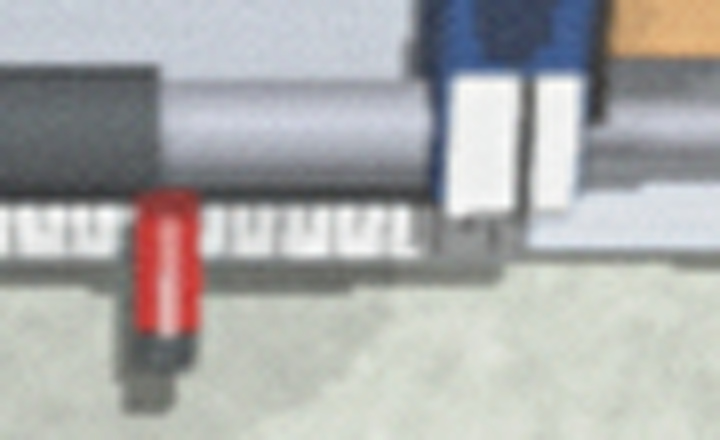

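Request:
send_rows(
  rows=[
    [0,-0.012,0.025,-0.03,0,0,0],
    [0,-0.024,0.05,-0.06,0,0,0],
    [0,-0.037,0.08,-0.1,0,0,0],
    [0,-0.053,0.112,-0.14,0,0,0],
    [0,-0.053,0.112,-0.168,0,0,0],
  ],
)

```text
t: 2.65
position: [0.4721, 0.0207, 0.1284]
orientation: [0.01, 1.574, -0.006]
force: [0.4, 0.3, 0.4]
grip_width: 0.0881
```

```bash
python3 - <<'E'
from h import *
P=np.load("w1.npy",allow_pickle=True).item()
i=onz(P,335.6,197.2,.048);m=onz(P,290.9,213.2,.042);d=i-m
X=np.array([np.cos(-.02),np.sin(-.02),0]);print(i,m,"travel",d@X)
print("handle",onz(P,345,120,.095));print(sense()["position"])
cv2.imwrite("pics/w2.png",grab_frame("wrist")[...,::-1])
E
```

```text
[ 0.60417321 -0.13605531  0.048     ] [ 0.54162636 -0.16004776  0.042     ] travel 0.062054518277807454
handle [ 0.60298402 -0.03163126  0.095     ]
[0.47211865 0.02066563 0.12838342]
```

View pics/w2.png

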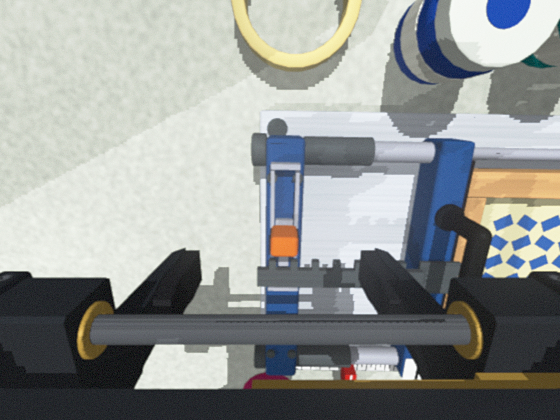

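Grip at (284,240), between the fingers in x, with the notched bar below it at row 275. Checking its position against the settled pose.

```bash
python3 - <<'E'
from h import *
s=sense();print(s["t"],s["position"],s["orientation"],s["dq"].round(3))
P=camera_params("wrist")
print(onz(P,284.5,234,.083), "tcp-tip px",proj(P,s["position"]-[0,0,.025]))
im=cv2.imread("pics/w2.png");h=cv2.cvtColor(im,cv2.COLOR_BGR2HSV);m=cv2.inRange(h,(5,170,150),(18,255,255));m[:200]=0;m[280:]=0
M=cv2.moments(m,True);x,y,w,hh=cv2.boundingRect(m);print(x,y,w,hh)
for v in(y,y+hh):print(v,onz(P,x+w/2,v,.083),onz(P,x+w/2,v,.055))
E
```

```text
2.7 [0.47003589 0.01932776 0.1247814 ] [ 0.00839404  1.57954903 -0.00789301] [ 0.01  -0.055  0.062 -0.033  0.087  0.153 -0.049]
[0.47241247 0.02111128 0.083     ] tcp-tip px [280.95429141 246.96113584]
271 227 26 29
227 [0.47209881 0.02626659 0.083     ] [0.47219119 0.01521862 0.055     ]
256 [0.47197403 0.00437352 0.083     ] [ 0.47204769 -0.00995825  0.055     ]
```

Request:
send_rows(
  rows=[
    [0,0,0,0,0,0,0],
    [0,0,0,0,0,0,0],
    [0,0,0,0,0,0,0],
    [0,0,0,0,0,0,0],
    [0,0,0,0,0,0,0],
  ],
)

```text
t: 3.2
position: [0.4757, 0.0149, 0.1313]
orientation: [0.015, 1.569, -0.014]
force: [0.8, -0.5, -0.4]
grip_width: 0.0877
```

```bash
python3 - <<'E'
from h import *
s=sense();print(s["t"],s["position"],s["orientation"],s["dq"].round(3),s["qpos"].round(3))
P=camera_params("wrist")
im=grab_frame("wrist")[...,::-1];h=cv2.cvtColor(im,cv2.COLOR_BGR2HSV);m=cv2.inRange(h,(5,170,100),(18,255,255));m[:200]=0;m[280:]=0
x,y,w,hh=cv2.boundingRect(m);print(x,y,w,hh, "tip px",proj(P,s["position"]-[0,0,.025]))
for v in(y,y+hh):print(v,onz(P,x+w/2,v,.083),onz(P,x+w/2,v,.055))
E
```

```text
3.2 [0.47572704 0.01493937 0.13126767] [ 0.01489273  1.56902932 -0.01425028] [-0.     0.007 -0.005  0.003 -0.002 -0.004  0.002] [-0.502  0.442  0.464  2.096 -0.315  0.668  0.154]
266 218 26 29 tip px [280.60798257 247.00860635]
218 [0.47491632 0.02612116 0.083     ] [0.47471867 0.01605736 0.055     ]
247 [0.47449288 0.00392915 0.083     ] [ 0.47423385 -0.00935133  0.055     ]
```

Request:
send_rows(
  rows=[
    [0,-0.001,-0.004,-0.012,0,0,0],
    [0,-0.002,-0.004,-0.024,0,0,0],
    [0,-0.002,-0.004,-0.036,0,0,0],
    [0,-0.002,-0.004,-0.048,0,0,0],
    [0,-0.002,-0.004,-0.048,0,0,0],
  ],
)

```text
t: 3.75
position: [0.4716, 0.011, 0.0804]
orientation: [0.014, 1.574, -0.015]
force: [-0.3, -0.5, 1.2]
grip_width: 0.0883
```

```bash
python3 - <<'E'
from h import *
s=sense();print(s["t"],s["position"],s["orientation"],s["force"].round(2),s["dq"].round(3))
cv2.imwrite("pics/w3.png",grab_frame("wrist")[...,::-1])
E
```

```text
3.75 [0.47162327 0.01104991 0.08044375] [ 0.01362846  1.57423796 -0.01465075] [-0.34 -0.48  1.18] [-0.01  -0.033  0.022 -0.015  0.018  0.028 -0.015]
```

View pics/w3.png

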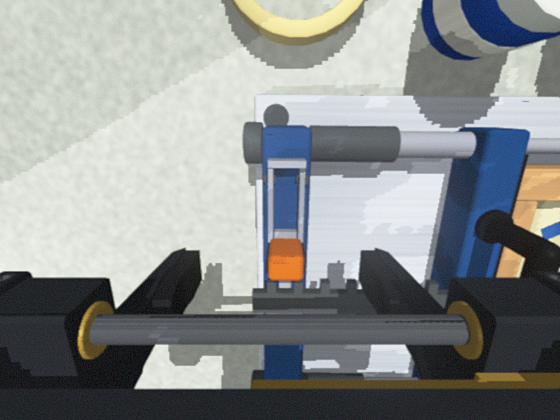

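The orange grip at (286,258) sits between the fingertips. Closing on it.

Request:
send_rows(
  rows=[
    [1,0.001,0,0.001,0,0,0],
    [1,0.002,0,0.001,0,0,0],
    [1,0.002,0,0.001,0,0,0],
    [1,0.002,0,0.001,0,0,0],
    [1,0.002,0,0.001,0,0,0],
  ],
  newtons=20,
)

```text
t: 4.3
position: [0.4751, 0.0112, 0.0836]
orientation: [0.014, 1.57, -0.014]
force: [-0.8, -1.1, -0.3]
grip_width: 0.0503
```

Request:
send_rows(
  rows=[
    [1,0,0,0,0,0,0],
    [1,0,0,0,0,0,0],
    [1,0,0,0,0,0,0],
    [1,0,0,0,0,0,0],
    [1,0,0,0,0,0,0],
  ],
)

```text
t: 4.8
position: [0.4753, 0.0111, 0.0837]
orientation: [0.014, 1.57, -0.014]
force: [-1.8, 0.8, 4.7]
grip_width: 0.0102
```

Opening is 10 mm, less than the 20 mm grip, so I need to look.

```bash
python3 - <<'E'
from h import *
s=sense();print(s["t"],s["position"],s["force"].round(2),s["grip_width"])
a=grab_frame("wrist")[...,::-1][190:360,150:410]
P=camera_params("scene");b=grab_frame("scene")[...,::-1]
u,v=proj(P,s["position"]).astype(int);b=b[v-60:v+60,u-80:u+80]
cv2.imwrite("pics/w4.png",np.hstack([cv2.resize(a,(400,262)),cv2.resize(b,(400,262))]))
E
```

```text
4.8 [0.47534923 0.01114528 0.08370972] [-1.77  0.84  4.73] 0.010228832461545712
```

View pics/w4.png

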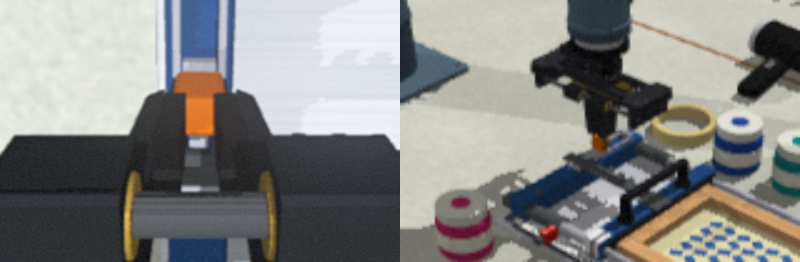

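The fingers straddle the orange grip. I'll slide it out gently and watch the force.

Request:
send_rows(
  rows=[
    [1,0,0.003,0,0,0,0],
    [1,0,0.006,0,0,0,0],
    [1,0,0.009,0,0,0,0],
    [1,0,0.012,0,0,0,0],
    [1,0,0.015,0,0,0,0],
  ],
)

```text
t: 5.4
position: [0.4756, 0.0259, 0.0837]
orientation: [0.014, 1.569, -0.015]
force: [0.9, -2.5, 5.1]
grip_width: 0.0004
```

Request:
send_rows(
  rows=[
    [1,0,0.003,0,0,0,0],
    [1,0,0.006,0,0,0,0],
    [1,0.001,0.009,0,0,0,0],
    [1,0.001,0.012,0,0,0,0],
    [1,0.001,0.014,0,0,0,0],
  ],
)

```text
t: 5.9
position: [0.4761, 0.0403, 0.0837]
orientation: [0.014, 1.571, -0.014]
force: [-0.4, -1.5, 7.8]
grip_width: 0.0004
```

```bash
cat > lk.py <<'E'
from h import *
import sys
s=sense();print(s["t"],s["position"],s["force"].round(2),s["grip_width"])
P=camera_params("wrist");im=grab_frame("wrist")[...,::-1]
h=cv2.cvtColor(im,cv2.COLOR_BGR2HSV);m=cv2.inRange(h,(5,170,100),(18,255,255));m[:150]=0;m[330:]=0;m[:,:200]=0;m[:,360:]=0
x,y,w,hh=cv2.boundingRect(m);print("orange",x,y,w,hh,"+y face y",onz(P,x+w/2,y,.055)[:2],"(top)",onz(P,x+w/2,y,.083)[:2])
E
python3 lk.py
```

```text
5.9 [0.47606861 0.04025138 0.08369204] [-0.44 -1.48  7.78] 0.0003580803888252019
orange 265 238 30 12 +y face y [0.47572687 0.04482241] (top) [0.47590338 0.05709753]
```

```bash
python3 - <<'E'
from h import *
s=sense()
a=grab_frame("wrist")[...,::-1][190:360,150:410]
P=camera_params("scene");b=grab_frame("scene")[...,::-1]
u,v=proj(P,s["position"]).astype(int);b=b[v-45:v+45,u-68:u+68]
cv2.imwrite("pics/w5.png",np.hstack([cv2.resize(a,(400,262)),cv2.resize(b,(400,262))]))
E
```

```text
(no output)
```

View pics/w5.png

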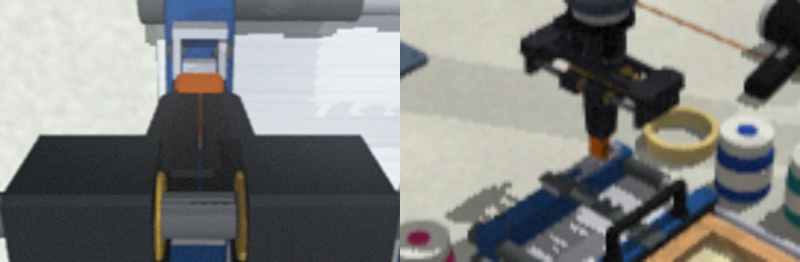

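```bash
python3 - <<'E'
from h import *
s=sense();print(s["position"],s["force"].round(1),tip_reach)
P=camera_params("scene");b=grab_frame("scene")[...,::-1]
h=cv2.cvtColor(b,cv2.COLOR_BGR2HSV);m=cv2.inRange(h,(5,150,60),(20,255,255))
tp=proj(P,s["position"]-[0,0,.025]);print("tip px",tp)
u,v=tp.astype(int);mm=np.zeros_like(m);mm[v-25:v+25,u-25:u+25]=m[v-25:v+25,u-25:u+25]
x,y,w,hh=cv2.boundingRect(mm);print(x,y,w,hh)
for yy in(.03,.037,.045,.055):
  for z in(.055,.083):print(yy,z,proj(P,np.array([.4755,yy,z])).round(1))
T=camera_params("top");t=grab_frame("top")[...,::-1];ht=cv2.cvtColor(t,cv2.COLOR_BGR2HSV);mt=cv2.inRange(ht,(5,150,90),(20,255,255))
tp=proj(T,s["position"]);u2,v2=tp.astype(int);q=np.zeros_like(mt);q[v2-20:v2+20,u2-20:u2+20]=mt[v2-20:v2+20,u2-20:u2+20];print(tp,cv2.boundingRect(q))
c=b[v-30:v+30,u-40:u+40];cv2.imwrite("pics/s6.png",np.hstack([cv2.resize(c,(400,300),interpolation=cv2.INTER_CUBIC),cv2.resize(t[v2-30:v2+30,u2-40:u2+40],(400,300),interpolation=cv2.INTER_CUBIC)]))
E
```

```text
[0.47608354 0.04056616 0.08371634] [-1.1 -0.6  8. ] 0.025
tip px [255.14369273 201.89191595]
252 197 6 7
0.03 0.055 [253.  204.1]
0.03 0.083 [252.9 197.4]
0.037 0.055 [254.3 203.2]
0.037 0.083 [254.3 196.5]
0.045 0.055 [255.9 202.1]
0.045 0.083 [255.8 195.5]
0.055 0.055 [257.8 200.8]
0.055 0.083 [257.8 194.2]
[265.57771687 239.29721755] (0, 0, 0, 0)
```

View pics/s6.png

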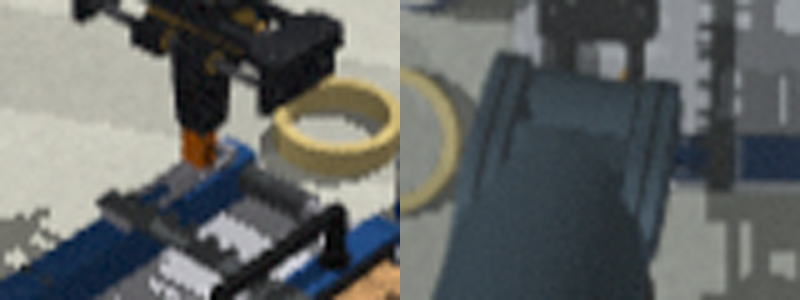

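```bash
python3 - <<'E'
from h import *
P=camera_params("wrist");s=sense();K=np.array(P["K"]);print(K)
p=s["position"]
for d in(-.02,0,.006,.025):
    print(d,[proj(P,p+[sx*.044,sy*.009,-d]).round(0).tolist() for sx in(-1,1) for sy in(-1,1)])
# scale check on w1: jaw bar length (230mm) ends etc.
P=np.load("w1.npy",allow_pickle=True).item()
f=proj(P,np.array([.4745,.08,.048]));print(P["extrinsics"])
for q in((240,20),(240,206)):print(q,onz(P,*q,.048))
E
```

```text
[[294.17947412   0.         279.74253462]
 [  0.         294.17947412 208.45617908]
 [  0.           0.           1.        ]]
-0.02 [[193.0, 304.0], [189.0, 272.0], [370.0, 301.0], [373.0, 269.0]]
0 [[203.0, 282.0], [200.0, 253.0], [359.0, 280.0], [362.0, 251.0]]
0.006 [[206.0, 276.0], [202.0, 248.0], [357.0, 274.0], [359.0, 246.0]]
0.025 [[213.0, 261.0], [210.0, 235.0], [349.0, 259.0], [351.0, 233.0]]
[[ 9.99633071e-01 -2.70784257e-02  6.94888642e-04 -5.29698738e-01]
 [ 2.59531880e-02  9.50117507e-01 -3.10810482e-01  1.44219488e-01]
 [ 7.75603268e-03  3.10714471e-01  9.50471652e-01 -4.18673408e-01]
 [ 0.00000000e+00  0.00000000e+00  0.00000000e+00  1.00000000e+00]]
(240, 20) [0.48564322 0.08237699 0.048     ]
(240, 206) [ 0.46990002 -0.14528185  0.048     ]
```

Calibration and contact agree that the fingertips end about at the TCP, not 25 mm ahead of it. The closed fingers landed on top of the orange grip and dragged it out about 30 mm. I'll lift, open, and grip properly at TCP z ≈ 0.060.

Request:
send_rows(
  rows=[
    [1,0,0,0.015,0,0,0],
    [0,0,0,0.03,0,0,0],
    [0,0,0,0.03,0,0,0],
    [0,0,0,0.03,0,0,0],
    [0,0,0,0.03,0,0,0],
  ],
)

```text
t: 6.65
position: [0.4754, 0.0404, 0.1126]
orientation: [0.014, 1.572, -0.014]
force: [-0.7, -0.1, 0.9]
grip_width: 0.0305
```

Request:
send_rows(
  rows=[
    [0,0,0,0,0,0,0],
    [0,0,0,0,0,0,0],
    [0,0,0,0,0,0,0],
    [0,0,0,0,0,0,0],
    [0,0,0,0,0,0,0],
  ],
)

```text
t: 7.15
position: [0.476, 0.0401, 0.1133]
orientation: [0.014, 1.571, -0.014]
force: [-0.7, -0.8, 1.2]
grip_width: 0.0703
```

```bash
python3 lk.py
```

```text
7.15 [0.47599305 0.04012521 0.11334462] [-0.66 -0.8   1.23] 0.07033450644657326
orange 265 222 29 32 +y face y [0.4753294 0.0445244] (top) [0.47552786 0.05503503]
```

Request:
send_rows(
  rows=[
    [0,0,-0.002,-0.013,0,0,0],
    [0,0,-0.002,-0.026,0,0,0],
    [0,0,-0.002,-0.04,0,0,0],
    [0,0,-0.002,-0.051,0,0,0],
    [0,0,-0.002,-0.051,0,0,0],
  ],
)

```text
t: 7.7
position: [0.4745, 0.0379, 0.0605]
orientation: [0.014, 1.574, -0.015]
force: [0.9, 1.0, 0.4]
grip_width: 0.0882
```

Request:
send_rows(
  rows=[
    [1,0,0,0,0,0,0],
    [1,0,0,0,0,0,0],
    [1,0,0,0,0,0,0],
    [1,0,0,0,0,0,0],
    [1,0,0,0,0,0,0],
  ],
  newtons=20,
)

```text
t: 8.2
position: [0.4762, 0.0382, 0.0627]
orientation: [0.014, 1.57, -0.014]
force: [0.7, -0.5, 0.4]
grip_width: 0.0499
```

Request:
send_rows(
  rows=[
    [1,0,0,0,0,0,0],
    [1,0,0,0,0,0,0],
    [1,0,0,0,0,0,0],
    [1,0,0,0,0,0,0],
    [1,0,0,0,0,0,0],
  ],
)

```text
t: 8.7
position: [0.4757, 0.0382, 0.0624]
orientation: [0.014, 1.571, -0.014]
force: [-0.9, -0.4, 2.3]
grip_width: 0.0198
```

Opening is 19.8 mm, so the lock is gripped. Pulling it to the stop.

Request:
send_rows(
  rows=[
    [1,0,0.001,0,0,0,0],
    [1,0,0.002,0,0,0,0],
    [1,0,0.003,0,0,0,0],
    [1,0,0.004,0,0,0,0],
    [1,0,0.005,0,0,0,0],
  ],
)

```text
t: 9.2
position: [0.4758, 0.0391, 0.0623]
orientation: [0.013, 1.571, -0.02]
force: [-1.5, -14.4, 2.4]
grip_width: 0.0198
```

Request:
send_rows(
  rows=[
    [1,0,0.001,0,0,0,0],
    [1,0,0.002,0,0,0,0],
    [1,0,0.002,0,0,0,0],
    [1,0,0.002,0,0,0,0],
    [1,0,0.002,0,0,0,0],
  ],
)

```text
t: 9.7
position: [0.4758, 0.0392, 0.0623]
orientation: [0.013, 1.57, -0.023]
force: [-1.2, -17.2, 2.2]
grip_width: 0.0201
```

```bash
python3 lk.py
```

```text
9.7 [0.47577221 0.03921206 0.06234379] [ -1.24 -17.21   2.24] 0.020095813515829928
orange 260 250 40 48 +y face y [0.47546091 0.04567243] (top) [0.47571992 0.05953393]
```

Reaction is 17 N against the end stop, held over 0.5 s. Opening, then moving to the handle.

Request:
send_rows(
  rows=[
    [0,0,0,0,0,0,0],
    [0,0,0,0,0,0,0],
    [0,0,0,0,0,0,0],
    [0,0,0,0,0,0,0],
    [0,0,0,0,0,0,0],
  ],
)

```text
t: 10.25
position: [0.4761, 0.0456, 0.0624]
orientation: [0.014, 1.571, -0.013]
force: [0.1, -1.0, -0.1]
grip_width: 0.0577
```

Request:
send_rows(
  rows=[
    [0,0,0,0.025,0,0,0],
    [0,0,0,0.05,0,0,0],
    [0,0.02,-0.01,0.075,0,0,0],
    [0,0.05,-0.03,0.09,0,0,0],
    [0,0.08,-0.05,0.09,0,0,0],
  ],
)

```text
t: 10.75
position: [0.5584, -0.0046, 0.1549]
orientation: [0.014, 1.567, -0.012]
force: [-0.1, 0.8, -0.6]
grip_width: 0.0882
```

Request:
send_rows(
  rows=[
    [0,0.02,-0.012,0,0,0,0],
    [0,0.04,-0.025,0,0,0,0],
    [0,0.049,-0.031,0,0,0,0],
    [0,0.049,-0.031,0,0,0,0],
    [0,0.049,-0.031,0,0,0,0],
  ],
)

```text
t: 11.25
position: [0.6041, -0.0351, 0.1521]
orientation: [0.014, 1.572, -0.013]
force: [-0.4, 0.2, 0.1]
grip_width: 0.0882
```

```bash
python3 - <<'E'
from h import *
s=sense();print(s["t"],s["position"],s["orientation"],s["grip_width"])
P=camera_params("wrist");im=grab_frame("wrist")[...,::-1]
for z in(.088,.095):print([proj(P,np.array([.605,y,z])).round(0).tolist() for y in(-.085,-.036,.012)])
h=cv2.cvtColor(im,cv2.COLOR_BGR2HSV);m=cv2.inRange(h,(5,170,100),(18,255,255))
m[:,260:]=0
x,y,w,hh=cv2.boundingRect(m);print("orange",x,y,w,hh,onz(P,x+w/2,y,.055)[:2])
cv2.imwrite("pics/w7.png",im)
E
```

```text
11.25 [ 0.60407335 -0.03510626  0.15205079] [ 0.01425724  1.57205098 -0.01343019] 0.08821977552097857
[[283.0, 282.0], [282.0, 226.0], [281.0, 163.0]]
[[283.0, 287.0], [282.0, 229.0], [281.0, 164.0]]
orange 83 115 174 264 [0.51874333 0.04576459]
```

View pics/w7.png

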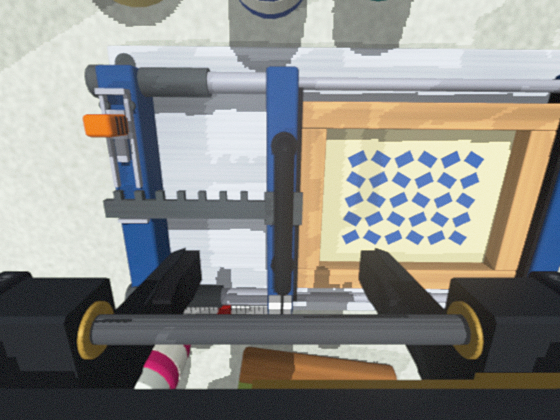

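Lock grip now at (103,125), fully out. Handle bar centred on column 284, under the jaws. Descending and gripping.

Request:
send_rows(
  rows=[
    [0,0.002,0,-0.02,0,0,0],
    [0,0.002,0,-0.04,0,0,0],
    [0,0.002,0,-0.06,0,0,0],
    [0,0.002,0,-0.079,0,0,0],
    [0,0.002,0,-0.079,0,0,0],
  ],
)

```text
t: 11.8
position: [0.6043, -0.0345, 0.0712]
orientation: [0.014, 1.576, -0.013]
force: [0.2, -0.2, 0.0]
grip_width: 0.088
```

Request:
send_rows(
  rows=[
    [1,0,0,0,0,0,0],
    [1,0,0,0,0,0,0],
    [1,0,0,0,0,0,0],
    [1,0,0,0,0,0,0],
    [1,0,0,0,0,0,0],
  ],
  newtons=40,
)

```text
t: 12.3
position: [0.6072, -0.0358, 0.0739]
orientation: [0.014, 1.57, -0.014]
force: [-0.1, 0.1, -0.7]
grip_width: 0.05
```

Request:
send_rows(
  rows=[
    [1,0,0,0,0,0,0],
    [1,0,0,0,0,0,0],
    [1,0,0,0,0,0,0],
    [1,0,0,0,0,0,0],
    [1,0,0,0,0,0,0],
  ],
)

```text
t: 12.8
position: [0.6068, -0.0358, 0.0733]
orientation: [0.014, 1.571, -0.014]
force: [-1.6, 0.6, 2.0]
grip_width: 0.0125
```

```bash
python3 -c "
from h import *
s=sense();print(s['t'],s['position'],s['force'],s['grip_width'])"
```

```text
12.8 [ 0.60679975 -0.03583483  0.07332723] [-1.62462829  0.57274411  2.02329701] 0.012543130374922279
```

Request:
send_rows(
  rows=[
    [1,0,0,0,0,0,0],
    [1,0,0,0,0,0,0],
    [1,0,0,0,0,0,0],
    [1,0,0,0,0,0,0],
    [1,0,0,0,0,0,0],
  ],
)

```text
t: 13.3
position: [0.6068, -0.0359, 0.0733]
orientation: [0.014, 1.571, -0.014]
force: [-1.5, 0.1, -0.0]
grip_width: 0.0131
```

Request:
send_rows(
  rows=[
    [1,-0.004,0,0,0,0,0],
    [1,-0.008,0,0,0,0,0],
    [1,-0.012,0,0,0,0,0],
    [1,-0.016,0,0,0,0,0],
    [1,-0.02,0,0,0,0,0],
  ],
)

```text
t: 13.8
position: [0.5896, -0.0354, 0.0734]
orientation: [0.013, 1.565, -0.014]
force: [9.8, 0.5, -11.3]
grip_width: 0.0128
```

Request:
send_rows(
  rows=[
    [1,-0.004,0,0,0,0,0],
    [1,-0.008,0,0,0,0,0],
    [1,-0.012,0.001,0,0,0,0],
    [1,-0.016,0.001,0,0,0,0],
    [1,-0.02,0.001,0,0,0,0],
  ],
)

```text
t: 14.3
position: [0.5704, -0.0349, 0.0735]
orientation: [0.013, 1.563, -0.015]
force: [10.8, -1.2, -14.6]
grip_width: 0.0128
```

```bash
cat > ck.py <<'E'
from h import *
import sys
s=sense();print(s["t"],s["position"],s["force"].round(1),s["grip_width"])
P=camera_params("top");im=grab_frame("top")[...,::-1]
a=cv2.resize(im[180:255,285:345],None,fx=7,fy=7,interpolation=cv2.INTER_CUBIC)
cv2.imwrite("pics/"+sys.argv[1],a)
E
python3 ck.py t8.png
```

```text
14.3 [ 0.57035462 -0.03487631  0.07346963] [ 10.8  -1.2 -14.6] 0.012772994152418584
```

Request:
send_rows(
  rows=[
    [1,-0.004,0,0,0,0,0],
    [1,-0.008,0,0,0,0,0],
    [1,-0.012,0,0,0,0,0],
    [1,-0.016,0,0,0,0,0],
    [1,-0.02,0,0,0,0,0],
  ],
)

```text
t: 14.85
position: [0.5512, -0.0344, 0.0735]
orientation: [0.013, 1.562, -0.014]
force: [13.4, -0.5, -17.7]
grip_width: 0.0126
```

Request:
send_rows(
  rows=[
    [1,-0.002,0,0,0,0,0],
    [1,-0.004,0,0,0,0,0],
    [1,-0.005,0,0,0,0,0],
    [1,-0.005,0,0,0,0,0],
    [1,-0.005,0,0,0,0,0],
  ],
)

```text
t: 15.35
position: [0.5462, -0.0343, 0.0735]
orientation: [0.012, 1.562, -0.014]
force: [13.3, -0.1, -16.1]
grip_width: 0.0127
```

```bash
python3 ck.py t9.png
```

```text
15.35 [ 0.54622003 -0.03425507  0.07346084] [ 13.3  -0.1 -16.1] 0.012652487735536436
```

View pics/t9.png

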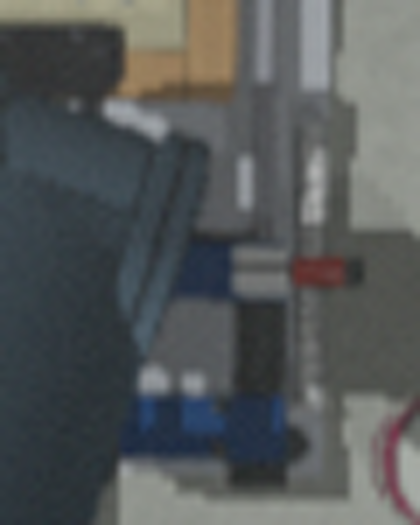

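Index line (row ~268) is almost level with the pointer (row ~271), about 1.5 mm short, which matches the TCP travel. Trimming.

Request:
send_rows(
  rows=[
    [1,-0.001,0,0,0,0,0],
    [1,-0.0015,0,0,0,0,0],
    [1,-0.0015,0,0,0,0,0],
    [1,-0.0015,0,0,0,0,0],
    [1,-0.0015,0,0,0,0,0],
  ],
)

```text
t: 15.9
position: [0.545, -0.0342, 0.0735]
orientation: [0.012, 1.562, -0.014]
force: [14.4, 1.8, -18.0]
grip_width: 0.0129
```

Request:
send_rows(
  rows=[
    [1,0,0,0,0,0,0],
    [1,0,0,0,0,0,0],
    [1,0,0,0,0,0,0],
    [1,0,0,0,0,0,0],
    [1,0,0,0,0,0,0],
  ],
)

```text
t: 16.4
position: [0.545, -0.0343, 0.0735]
orientation: [0.012, 1.562, -0.014]
force: [12.9, -0.3, -17.7]
grip_width: 0.0123
```

```bash
python3 - <<'E'
from h import *
s=sense();print(s["t"],s["position"],s["force"].round(1),s["grip_width"],abs(s["dq"]).max())
P=camera_params("top");im=grab_frame("top")[...,::-1].copy()
g=im[205:235,:].astype(float)
# sub-pixel rows: dark line within the white plate (cols 319-324), red centroid (cols 328-333)
pl=g[...,1][:,319:325].mean(1);print(pl.round(0))
h=cv2.cvtColor(im,cv2.COLOR_BGR2HSV);r=((h[...,0]<6)|(h[...,0]>172))&(h[...,1]>110);r[:205]=0;r[235:]=0;r[:,:324]=0;r[:,338:]=0
v,u=np.nonzero(r);print("red",u.mean(),v.mean(),onz(P,u.mean(),v.mean(),.042))
W=camera_params("wrist");w=grab_frame("wrist")[...,::-1];h=cv2.cvtColor(w,cv2.COLOR_BGR2HSV)
m=cv2.inRange(h,(5,170,100),(18,255,255));n,_,st,c=cv2.connectedComponentsWithStats(m)
for q in st[1:]:
    if q[4]>150:print(q,onz(W,q[0]+q[2]/2,q[1],.055)[:2])
E
```

```text
16.4 [ 0.54497555 -0.03425869  0.07348488] [ 12.9  -0.3 -17.7] 0.012327387531262555 0.0021106491382172346
[107. 107. 106. 107. 108.  99.  84.  79.  74.  60.  88. 114. 100.  80.
  99. 114. 115.  97.  54.  47.  50.  50.  49.  50.  48.  50.  50.  51.
  48.  47.]
red 329.5833333333333 218.08333333333334 [ 0.54177394 -0.15897185  0.042     ]
[ 102  114   59   35 1523] [0.46790158 0.04730658]
```

```bash
python3 -c "
from h import *
print(hand_in());s=sense();print(s['t'],s['position'],s['force'].round(1),s['grip_width'])"
```

```text
the job is handed in; nothing more can be done
None
the job is handed in; nothing more can be done
```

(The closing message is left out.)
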